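# Check three sample tubes in on the key console

## Robot

A 6-joint arm with a two-finger parallel gripper is mounted at the origin on the work surface. World frame = base frame: x ahead of the robot, y to its left, z up, the work surface at z = 0. Lengths are in m, angles in rad, forces in N, time in s.
With the tool pointing down it reaches from about 0.375 to 0.975 m from the base axis. Payload 3.8 kg.
Tool frame: the origin (TCP) lies between the finger pads; the fingertips stand ahead of it and the grasp point (between the pads) lies 8 mm behind it (tips_ahead is the y of the fingertips in the tool frame, in m); y points along the fingers, z is the direction in which the jaws open and shut, and the axes are right-handed (so a half turn about y gives the same grasp; the last joint's range is limited). The gripper opens to 88 mm and grips with 3 to 60 N. Pads are 18 mm wide; open, the fingers measure 123 mm over their backs; the gripper's body (75 mm by 187 mm) begins 45 mm behind the grasp point.
Start: joints at [-1.372, 0.264, 1.604, -0, 1.274, -0.037], TCP at [0.158, -0.656, 0.25] pointing down, gripper open.
Joint ranges: [-2.63, 2.63], [-0.94, 2.18], [0.31, 2.57], [-1.31, 4.45], [0, 2.66], [-2.55, 2.55]. Speed limits (rad/s): [2.57, 2.57, 3.14, 3.14, 3.14, 3.14].

## Interface

Orientations are given as a unit quaternion [x, y, z, w].
In Python, from station import * gives the robot as it stands.
- The arm moves only by the tool step_arm, never from a script. Its argument "steps" is a list of rows, each a list of 5 numbers: the shift along the tool's x, y, z in cm, then the turn about the tool's y in degrees, then the finger opening in cm, from 0 to 8.81. In form: [[x, y, z, turn, grip], ...]. A call has exactly 8 rows; each row shifts and turns the commanded pose from where the row before left it, along the tool's axes as they then stand; what a row does not reach is not made up. A row lasts 1/8 s, in which the tool goes at most 62.5 mm and 10.7 degrees, less where a joint would pass 70% of its speed; a pose out of reach is approached as far as the arm can. A call with a gripper value outside its range is refused whole. The fingers move at their own pace and stop on an object; the grip force is fixed at half the most. Time passes only in rows, so rows that do not move let the fingers close, or fill a call up. It gives the time, the measured TCP pose, the force and the opening at its end, in the units of the state.
- get_obs(): the state, without advancing time (a new reading comes with each control period).
- read_camera(name): name is "scene" or "top" or "wrist"; returns a dict with "image" (384x512x3 uint8, red, green, blue), "intrinsics" (3x3 intrinsics, pixels), "k1" (the pictures are not rectified: a ray, as slopes to the right and down, at radius r is drawn at 1 + k1 r^2 times it, then the intrinsics apply), "T" (4x4, takes a point from camera to world coordinates). Camera axes: x right, y down, z forward; pixel columns grow to the right and rows downward; lengths in m; the calibration is good to about 2 mm. A picture is of the moment at which its call begins. There is no depth.
- sign_off(): hands the job in, once; it reports no verdict.
Trained networks look in the newest picture that a camera, given by its name, has taken for a name from the list of things; names that differ only in an ending like _2 or _b are one class to them, and where a whole thing is asked for, a point or a joint stands for the part that bears it (a point fixed in the world has none). Each returns a list of dicts, best first, with "p" (0 to 1); they miss things now and then, are a little off and sometimes report something else, mostly with a low value. They report only what shows in the picture. A call takes as long as a camera call.
- recognise(camera, name): "extent" ([left, top, right, bottom] in pixels, round what is visible of it).
- place_of(camera, name): "uv" ([column, row] in pixels: a listed point, or the origin of a listed thing).
The state is a dict: "time_s": time; "qpos": joint angles; "qd": joint speeds; "tau": joint torques, N m; "eef_pos": TCP position; "tcp_rot": TCP orientation; "force": force on the tool from outside, world axes, zero at the start; "wrist_torque": the same for the moment, N m; "opening": finger opening in m.
Only numpy, scipy, OpenCV 4.12 (cv2) and the standard library are available. Lean on these libraries where they do the work, as an engineer would, in place of code of your own. Each camera call takes 0.05 s, during which the arm holds its last target.

## Task

Check in the three tubes standing in the rack: on the white console press, all the way down until it stays down, the key of the same colour as each tube's cap, starting with the tube nearest the rack's black carrying handle and working along to the far end. Leave the green key up, and do not lift, tip or shift the tubes or the other things on the bench.

Things in the scene. Friction and masses are not known exactly. Their poses are not given: they have to be found in the camera images.
- console: white check-in console, 130 mm (its x) x 224 mm (its y) x 40 mm high, fixed to the bench, origin at the centre of its underside. Four square latching keys (red, yellow, blue, green) stand on it in a row along its y, 52 mm apart, in any order. At its yaw 0 its long side runs across in front of the robot.
- rack: white 8-place sample rack, 198 x 31 mm, 50 mm high, fixed to the bench, turned any way, to the left of the console; origin at the centre of its underside. Places run along its x axis, 24 mm apart; the black carrying handle is at its +x end. Three capped tubes stand in it.
- rack_handle (a point): middle of the rack's black carrying handle, a black end block and loop reaching 26 mm past one end of the white rack; this point is 121 mm from the rack's middle, 28 mm above the bench
- tube_red_center (a point): centre of the sample tube with the red cap: tube 14 mm wide, 80 mm long with its 17 mm wide cap, standing loose in a rack place, cap top 40 mm above this point; point z is the tube's long axis
- tube_yellow_center (a point): centre of the sample tube with the yellow cap: tube 14 mm wide, 80 mm long with its 17 mm wide cap, standing loose in a rack place, cap top 40 mm above this point; point z is the tube's long axis
- tube_blue_center (a point): centre of the sample tube with the blue cap: tube 14 mm wide, 80 mm long with its 17 mm wide cap, standing loose in a rack place, cap top 40 mm above this point; point z is the tube's long axis
- key_red_top (a point): centre of the top face of the red key, a 30 x 30 mm cap with its top 62 mm above the bench when up, 54 mm when fully down, on a black 44 mm square surround 48 mm above the bench; moves with the key.
- key_red (a joint): travel of the red key, straight down: 0 = up, 0.008 m = fully down at its stop. It slides against about 3 N and stays wherever it is left; it does not spring back.
- key_yellow_top (a point): centre of the top face of the yellow key, a 30 x 30 mm cap with its top 62 mm above the bench when up, 54 mm when fully down, on a black 44 mm square surround 48 mm above the bench; moves with the key.
- key_yellow (a joint): travel of the yellow key, straight down: 0 = up, 0.008 m = fully down at its stop. It slides against about 3 N and stays wherever it is left; it does not spring back.
- key_blue_top (a point): centre of the top face of the blue key, a 30 x 30 mm cap with its top 62 mm above the bench when up, 54 mm when fully down, on a black 44 mm square surround 48 mm above the bench; moves with the key.
- key_blue (a joint): travel of the blue key, straight down: 0 = up, 0.008 m = fully down at its stop. It slides against about 3 N and stays wherever it is left; it does not spring back.
- key_green_top (a point): centre of the top face of the green key, a 30 x 30 mm cap with its top 62 mm above the bench when up, 54 mm when fully down, on a black 44 mm square surround 48 mm above the bench; moves with the key. No tube in the rack has a green cap.
- key_green (a joint): travel of the green key, straight down: 0 = up, 0.008 m = fully down at its stop. It slides against about 3 N and stays wherever it is left; it does not spring back.
- pen: blue ballpoint pen, 154 mm long, 10 mm thick, lying on the bench between robot and console; loose, origin at the centre of its underside; to be left alone
- marker: black-and-white marker pen, 130 mm long, 16 mm thick, lying on the bench; loose, origin at the centre of its underside; to be left alone
- pot: specimen pot with an orange screw lid, 64 mm wide, 70 mm tall, standing to the right of the console; loose, origin at the centre of its underside; to be left alone
- tape_roll: roll of clear brownish tape lying flat, 90 mm wide, 45 mm tall, beyond the console; loose, origin at the centre of its underside; to be left alone
- tape_dispenser: heavy blue tape dispenser with a paper-coloured roll, 62 x 150 mm, 104 mm tall, beyond the console; loose, origin at the centre of its underside; to be left alone
- sanitiser: hand-sanitiser pump bottle, 70 mm wide, 193 mm tall, to the right of the console, towards the far side; loose, origin at the centre of its underside; to be left alone

How it is judged:
By the outcome, as a careful person would: the job done as asked, in the order asked, and still so for the second after the job is handed in, with the robot touching nothing.
It also fails if it takes over 45 s, if anything falls off the work surface, if the arm or the gripper's body presses on something with over 40 N, if the wrist force passes 120 N, or if a joint passes its speed limit or range.

## Working session

There is one attempt and no reset: what is moved stays moved. The work goes in short steps, Python scripts to look and compute and a tool call to move; the robot and the scene stay as the last step left them, time stands still between calls to the robot, and variables do not carry over. Pictures are saved under pics/ and viewed, and the job is handed in when it is done.

Besides the shell and the picture viewer there is one more tool, called after "Request:" in YAML: its name, and indented under it one key for each argument. step_arm: Moves the arm, as the interface text tells. Its arguments: {"type":"object","properties":{"steps":{"type":"array"}},"required":["steps"]}

```bash
mkdir -p pics; cat > h.py <<'E'
from station import *
import numpy as np, cv2
def ray(c,uv):
    K=np.array(c["intrinsics"]);k1=c["k1"];T=np.array(c["T"])
    d=np.array([(uv[0]-K[0,2])/K[0,0],(uv[1]-K[1,2])/K[1,1]]);u=d.copy()
    for _ in range(30): u=d/(1+k1*(u@u))
    return T[:3,3],T[:3,:3]@np.array([u[0],u[1],1])
def atz(c,uv,z):
    o,r=ray(c,uv); return o+r*(z-o[2])/r[2]
E
python3 - <<'E'
from h import *
o=get_obs();print({k:np.round(v,3) for k,v in o.items()})
Z={'rack':0,'rack_handle':.028,'console':0,'pot':0,'sanitiser':0,'pen':0,'tape_dispenser':0}
for cam in('scene','top'):
    c=read_camera(cam);cv2.imwrite(f'pics/{cam}0.png',c["image"][:,:,::-1])
    print(cam,np.round(np.array(c["T"])[:3,3],3))
    for n in ['rack','rack_handle','console','tube_red_center','tube_yellow_center','tube_blue_center','key_red_top','key_yellow_top','key_blue_top','key_green_top','pot','sanitiser']:
        z=Z.get(n,.062 if 'key' in n else .05)
        print(n,[(np.round(d["uv"],1).tolist(),round(float(d["p"]),2),np.round(atz(c,d["uv"],z)[:2],3).tolist()) for d in place_of(cam,n)[:2]])
E
```

```text
{'time_s': np.float64(0.0), 'qpos': array([-1.372,  0.265,  1.605, -0.   ,  1.274, -0.037]), 'qd': array([-0.   , -0.   , -0.   , -0.   ,  0.001,  0.   ]), 'tau': array([ 2.0000e-03, -5.0211e+01, -3.5687e+01,  7.3000e-02,  3.0000e-02,
       -0.0000e+00]), 'eef_pos': array([ 0.158, -0.656,  0.248]), 'tcp_rot': array([-0.083,  0.703, -0.701,  0.083]), 'force': array([-0.046, -0.011,  0.469]), 'wrist_torque': array([0.008, 0.006, 0.001]), 'opening': np.float64(0.088)}
scene [1.113 0.655 0.615]
rack [([332.3, 276.7], 0.63, [0.6, 0.307]), ([147.4, 174.1], 0.19, [0.684, -0.375])]
rack_handle [([333.2, 232.9], 0.93, [0.51, 0.232])]
console [([228.0, 191.7], 0.76, [0.558, -0.117])]
tube_red_center [([227.3, 192.3], 0.58, [0.606, -0.054]), ([333.9, 283.0], 0.48, [0.653, 0.349])]
tube_yellow_center [([332.2, 263.6], 0.61, [0.613, 0.311])]
tube_blue_center [([336.2, 239.6], 0.54, [0.546, 0.268]), ([229.4, 193.4], 0.45, [0.605, -0.045])]
key_red_top [([334.0, 263.9], 0.64, [0.621, 0.322]), ([248.8, 184.8], 0.62, [0.552, -0.028])]
key_yellow_top [([218.8, 160.8], 0.44, [0.53, -0.193])]
key_blue_
[... 325 characters left out ...]
347 0.018 1.21 ]
rack [([145.1, 206.1], 0.98, [0.599, 0.295])]
rack_handle [([170.4, 235.8], 0.82, [0.508, 0.222]), ([313.4, 140.5], 0.54, [0.748, -0.186])]
console [([294.4, 213.0], 0.56, [0.551, -0.117])]
tube_red_center [([121.1, 189.7], 0.59, [0.638, 0.347])]
tube_yellow_center [([135.8, 200.5], 0.39, [0.606, 0.308])]
tube_blue_center [([151.3, 219.3], 0.47, [0.552, 0.267])]
key_red_top [([263.5, 214.2], 0.49, [0.543, -0.029])]
key_yellow_top [([327.3, 219.1], 0.62, [0.519, -0.195])]
key_blue_top [([288.0, 212.3], 0.63, [0.544, -0.094])]
key_green_top [([309.3, 217.4], 0.69, [0.526, -0.148])]
pot [([394.8, 225.1], 0.93, [0.498, -0.392])]
sanitiser [([385.9, 158.4], 0.89, [0.69, -0.392])]
```

```bash
python3 - <<'E'
import cv2
a=cv2.imread('pics/top0.png')[130:290,90:430];cv2.imwrite('pics/topz.png',cv2.resize(a,None,fx=2.3,fy=2.3,interpolation=2))
a=cv2.imread('pics/scene0.png')[120:330,120:400];cv2.imwrite('pics/scenez.png',cv2.resize(a,None,fx=2.8,fy=2.8,interpolation=2))
E
```

```text
(no output)
```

View pics/topz.png

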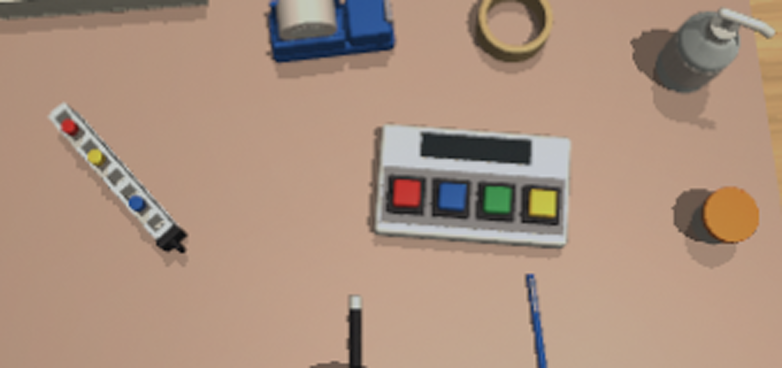

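View pics/scenez.png

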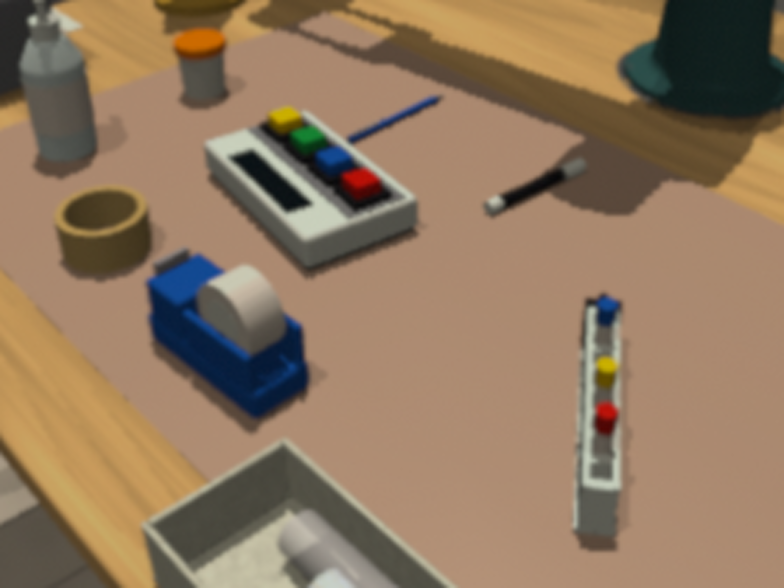

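The black handle is at the near (lower right) end of the rack, at about (175,240) in the zoomed top picture. From there the caps run blue (137,203), yellow (95,157), red (69,127), and the scene camera shows the same order. The keys from left to right are red, blue, green, yellow. So I press blue, then yellow, then red. Next I measure the key centres by colour.

```bash
cat >> h.py <<'E'
H={'red':[(0,6),(174,180)],'yellow':[(22,35)],'blue':[(104,122)],'green':[(50,80)]}
def keys(cam,box,z=.062):
    c=read_camera(cam);im=c["image"];hsv=cv2.cvtColor(im,cv2.COLOR_RGB2HSV);out={}
    for n,rs in H.items():
        m=np.zeros(im.shape[:2],np.uint8)
        for a,b in rs: m|=cv2.inRange(hsv,(a,130,70),(b,255,255))
        k=np.zeros_like(m);k[box[1]:box[3],box[0]:box[2]]=1;m*=k
        N,_,st,ce=cv2.connectedComponentsWithStats(m)
        if N<2: continue
        i=1+np.argmax(st[1:,4]);out[n]=(ce[i].round(1).tolist(),int(st[i,4]),atz(c,ce[i],z)[:2].round(4).tolist())
    return c,out
E
python3 - <<'E'
from h import *
from scipy.spatial.transform import Rotation as R
for cam,b in(('top',(255,195,340,235)),('scene',(210,150,262,195))):
    print(cam,*keys(cam,b)[1].items(),sep='\n')
import station;print([k for k in dir(station) if not k.startswith('_')]);print(globals().get('tips_ahead'))
print(R.from_quat(get_obs()['tcp_rot']).as_matrix().round(3))
E
```

```text
top
('red', ([266.4, 213.5], 142, [0.5447, -0.0369]))
('yellow', ([325.5, 217.9], 138, [0.5221, -0.1903]))
('blue', ([286.2, 214.8], 132, [0.5376, -0.0883]))
('green', ([305.7, 216.5], 130, [0.5296, -0.139]))
scene
('red', ([248.4, 184.2], 99, [0.5505, -0.0314]))
('yellow', ([221.5, 162.1], 82, [0.5284, -0.1809]))
('blue', ([238.5, 175.6], 69, [0.5414, -0.0849]))
('green', ([229.1, 168.0], 56, [0.534, -0.137]))
['Unreachable', 'get_obs', 'place_of', 'read_camera', 'recognise', 'sign_off', 'tips_ahead']
0.011
[[-0.972 -0.     0.234]
 [-0.234  0.    -0.972]
 [ 0.    -1.    -0.   ]]
```

Request:
step_arm:
  steps:
    - [-3.1,0,-2.9,0,0]
    - [-3.1,0,-2.9,0,0]
    - [-3.1,0,-2.9,0,0]
    - [-3.1,0,-2.9,0,0]
    - [-3.1,0,-2.9,0,0]
    - [-3.1,0,-2.9,0,0]
    - [-3.1,0,-2.9,0,0]
    - [-3.1,0,-2.9,0,0]

```text
time_s: 2.4
eef_pos: [0.3453, -0.3716, 0.25]
tcp_rot: [0.083, -0.702, 0.702, -0.083]
force: [0.6, 0.6, 0.7]
opening: 0.0103
```

Request:
step_arm:
  steps:
    - [-3.1,1,-2.9,0,0]
    - [-3.1,1,-2.9,0,0]
    - [-3.1,1,-2.9,0,0]
    - [-3.1,1,-2.9,0,0]
    - [-3.1,1,-2.9,0,0]
    - [-3.1,1,-2.9,0,0]
    - [-3.1,1,-2.9,0,0]
    - [-3.1,1,-2.9,0,0]

```text
time_s: 3.4
eef_pos: [0.5324, -0.088, 0.1697]
tcp_rot: [0.083, -0.702, 0.702, -0.083]
force: [-0.5, -0.7, -0.3]
opening: 0.0007
```

Request:
step_arm:
  steps:
    - [0,0,0,0,0]
    - [0,0,0,0,0]
    - [0,0,0,0,0]
    - [0,0,0,0,0]
    - [0,0,0,0,0]
    - [0,0,0,0,0]
    - [0,0,0,0,0]
    - [0,0,0,0,0]

```text
time_s: 4.4
eef_pos: [0.5316, -0.0893, 0.1697]
tcp_rot: [-0.083, 0.702, -0.702, 0.083]
force: [-0.1, 0.0, 0.9]
opening: 0.0004
```

```bash
python3 - <<'E'
from h import *
from scipy.spatial.transform import Rotation as R
o=get_obs();print(o['eef_pos'],o['force'],o['opening'],o['time_s']);M=R.from_quat(o['tcp_rot']).as_matrix();print(M.round(3))
c,k=keys('wrist',(0,0,512,384));print(*k.items(),sep='\n')
cv2.imwrite('pics/w1.png',c["image"][:,:,::-1])
for n,t in dict(blue=(.539,-.088)).items(): print(n,M.T@(np.array([*t,.085])-o['eef_pos'])*100)
E
```

```text
[ 0.53158091 -0.08929453  0.16970506] [-0.10266641  0.01213997  0.89882694] 0.0003684821692833938 4.4
[[-0.972  0.     0.234]
 [-0.234  0.    -0.972]
 [-0.    -1.    -0.   ]]
('red', ([196.7, 162.1], 1264, [0.5474, -0.0369]))
('yellow', ([354.8, 223.5], 1094, [0.5252, -0.1876]))
('blue', ([252.2, 183.8], 1178, [0.5398, -0.0875]))
('green', ([305.6, 204.5], 1087, [0.5324, -0.1382]))
blue [-0.7515487   8.47051169  0.04755718]
```

View pics/w1.png

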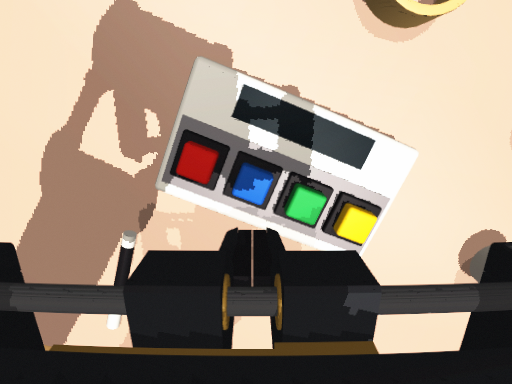

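All three cameras agree on the keys to within a few mm: in the wrist picture red is at (197,162), blue (252,184), green (306,205) and yellow (355,224). Pressing blue now.

Request:
step_arm:
  steps:
    - [-0.8,1,0,0,0]
    - [0,2,0,0,0]
    - [0,2,0,0,0]
    - [0,2,0,0,0]
    - [0,1.5,0,0,0]
    - [0,0.4,0,0,0]
    - [0,0,0,0,0]
    - [0,0,0,0,0]

```text
time_s: 5.45
eef_pos: [0.5401, -0.0875, 0.0816]
tcp_rot: [0.083, -0.702, 0.702, -0.084]
force: [-0.3, -1.0, -0.3]
opening: 0.0005
```

Request:
step_arm:
  steps:
    - [0,0.3,0,0,0]
    - [0,0.2,0,0,0]
    - [0,0.2,0,0,0]
    - [0,0.2,0,0,0]
    - [0,0.2,0,0,0]
    - [0,0.2,0,0,0]
    - [0,0.2,0,0,0]
    - [0,0,0,0,0]

```text
time_s: 6.45
eef_pos: [0.5393, -0.0874, 0.0655]
tcp_rot: [0.083, -0.702, 0.702, -0.083]
force: [0.3, 1.2, 0.4]
opening: 0.0004
```

Request:
step_arm:
  steps:
    - [0,0.1,0,0,0]
    - [0,0.1,0,0,0]
    - [0,0.1,0,0,0]
    - [0,0,0,0,0]
    - [0,0,0,0,0]
    - [0,0,0,0,0]
    - [0,0,0,0,0]
    - [0,0,0,0,0]

```text
time_s: 7.45
eef_pos: [0.5395, -0.0874, 0.065]
tcp_rot: [-0.083, 0.702, -0.702, 0.083]
force: [-6.6, 1.9, 17.9]
opening: -0.0001
```

The arm stopped hard at TCP z = 0.065 with 18 N, which is the key's stop. I raise, move over yellow and check.

Request:
step_arm:
  steps:
    - [0,-1,0,0,0]
    - [0,-2,0,0,0]
    - [0,-2,0,0,0]
    - [0.9,-1,2.4,0,0]
    - [1,0,2.4,0,0]
    - [1,0,2.4,0,0]
    - [0.9,0,2.3,0,0]
    - [0,0,0,0,0]

```text
time_s: 8.45
eef_pos: [0.5244, -0.1899, 0.1226]
tcp_rot: [0.082, -0.702, 0.702, -0.082]
force: [0.1, 0.7, -0.2]
opening: 0.0005
```

```bash
cat > chk.py <<'E'
from h import *
import sys
from scipy.spatial.transform import Rotation as R
o=get_obs();print(o['eef_pos'],o['force'],o['time_s']);M=R.from_quat(o['tcp_rot']).as_matrix()
c,k=keys('wrist',(0,0,512,384));print(*k.items(),sep='\n')
cv2.imwrite(f'pics/{sys.argv[1]}.png',c["image"][:,:,::-1])
for n,t in dict(yellow=(.525,-.189),red=(.547,-.036)).items(): print(n,M.T@(np.array([*t,.065])-o['eef_pos'])*100)
E
python3 chk.py w2
```

```text
[ 0.52443817 -0.18990821  0.1225579 ] [ 0.08463102  0.69120892 -0.23247652] 8.45
('red', ([49.0, 134.4], 2222, [0.5474, -0.0409]))
('yellow', ([252.5, 210.1], 1566, [0.5263, -0.1899]))
('blue', ([120.8, 158.9], 1636, [0.5417, -0.0925]))
('green', ([185.5, 186.4], 1685, [0.5326, -0.1397]))
yellow [-0.07504144  5.75578483 -0.07635145]
red [ -5.75559913   5.75392278 -14.4520692 ]
```

View pics/w2.png

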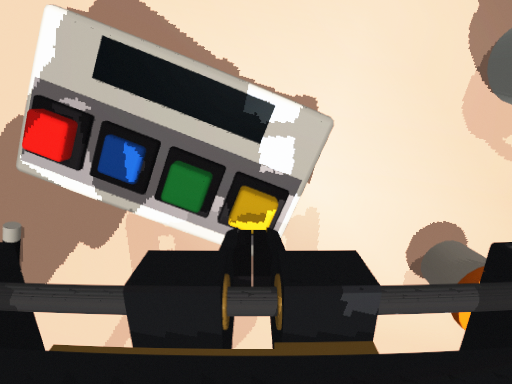

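The blue key at (121,159) now shows little of its sides, so it is down. The yellow key at (252,210) lies just ahead of the fingers. Pressing yellow.

Request:
step_arm:
  steps:
    - [-0.1,1.5,0,0,0]
    - [0,1.5,0,0,0]
    - [0,1.1,0,0,0]
    - [0,0.3,0,0,0]
    - [0,0.3,0,0,0]
    - [0,0.3,0,0,0]
    - [0,0.3,0,0,0]
    - [0,0.2,0,0,0]

```text
time_s: 9.5
eef_pos: [0.526, -0.1886, 0.0682]
tcp_rot: [0.083, -0.702, 0.702, -0.083]
force: [0.9, 1.0, 2.1]
opening: 0.0005
```

Request:
step_arm:
  steps:
    - [0,0.2,0,0,0]
    - [0,0.2,0,0,0]
    - [0,0.1,0,0,0]
    - [0,0,0,0,0]
    - [0,0,0,0,0]
    - [0,0,0,0,0]
    - [0,0,0,0,0]
    - [0,0,0,0,0]

```text
time_s: 10.5
eef_pos: [0.5261, -0.1886, 0.0651]
tcp_rot: [0.083, -0.702, 0.702, -0.083]
force: [-4.9, 2.8, 17.0]
opening: 0.0003
```

Yellow is at its stop too. Now I move to red.

Request:
step_arm:
  steps:
    - [0,-1,0,0,0]
    - [0,-2,0,0,0]
    - [0,-2,0,0,0]
    - [-1.4,-1,-3.6,0,0]
    - [-1.4,0,-3.6,0,0]
    - [-1.4,0,-3.6,0,0]
    - [-1.4,0,-3.5,0,0]
    - [0,0,0,0,0]

```text
time_s: 11.5
eef_pos: [0.5465, -0.0344, 0.1224]
tcp_rot: [-0.084, 0.702, -0.702, 0.084]
force: [-0.6, -0.6, 0.6]
opening: 0.0002
```

```bash
python3 chk.py w3
```

```text
[ 0.54654802 -0.03438641  0.12238104] [-0.5874401  -0.63233746  0.58819118] 11.5
('red', ([254.3, 209.8], 1620, [0.549, -0.0354]))
('yellow', ([425.9, 271.5], 994, [0.5303, -0.1803]))
('blue', ([315.7, 231.5], 1334, [0.5431, -0.0837]))
('green', ([380.1, 257.7], 1096, [0.5337, -0.1391]))
yellow [ 5.75412065  5.73548128 14.5126491 ]
red [-0.00737261  5.7380519   0.16917711]
```

View pics/w3.png

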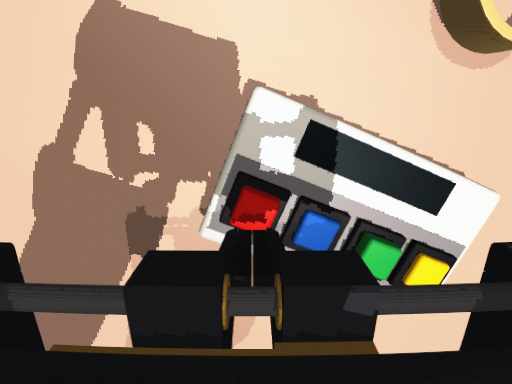

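Red at (254,210) lies just ahead of the closed fingers. Blue and yellow look lower than green. Pressing red.

Request:
step_arm:
  steps:
    - [-0.1,1.5,0.1,0,0]
    - [0,1.5,0,0,0]
    - [0,1.1,0,0,0]
    - [0,0.3,0,0,0]
    - [0,0.3,0,0,0]
    - [0,0.3,0,0,0]
    - [0,0.3,0,0,0]
    - [0,0.2,0,0,0]

```text
time_s: 12.55
eef_pos: [0.5483, -0.0371, 0.0682]
tcp_rot: [0.083, -0.702, 0.702, -0.084]
force: [-0.7, -0.2, 3.7]
opening: 0.0002
```

Request:
step_arm:
  steps:
    - [0,0.2,0,0,0]
    - [0,0.2,0,0,0]
    - [0,0.1,0,0,0]
    - [0,0,0,0,0]
    - [0,0,0,0,0]
    - [0,0,0,0,0]
    - [0,0,0,0,0]
    - [0,0,0,0,0]

```text
time_s: 13.55
eef_pos: [0.5484, -0.0372, 0.0651]
tcp_rot: [0.083, -0.702, 0.702, -0.083]
force: [-6.2, -0.2, 18.4]
opening: 0.0004
```

Request:
step_arm:
  steps:
    - [0,-1,0,0,0]
    - [0,-2,0,0,0]
    - [0,-2,0,0,0]
    - [0,-2,0,0,0]
    - [1,-2,1,0,0]
    - [2,-2,2,0,0]
    - [2,-1,2,0,0]
    - [0,0,0,0,0]

```text
time_s: 14.55
eef_pos: [0.5104, -0.099, 0.1838]
tcp_rot: [0.082, -0.702, 0.703, -0.083]
force: [0.3, 0.0, -0.2]
opening: 0.0005
```

```bash
python3 chk.py w4; python3 - <<'E'
from h import *
c=read_camera('scene');a=c["image"][:,:,::-1];cv2.imwrite('pics/s4.png',cv2.resize(a[120:330,120:400],None,fx=2.8,fy=2.8,interpolation=2))
E
```

```text
[ 0.5103722  -0.09898042  0.18379862] [ 0.33982352  0.02816115 -0.23277077] 14.55
('red', ([194.2, 133.9], 1084, [0.5475, -0.038]))
('yellow', ([345.9, 194.0], 907, [0.5258, -0.1859]))
('blue', ([247.1, 154.7], 1012, [0.5403, -0.0875]))
('green', ([299.1, 176.6], 1028, [0.5316, -0.1384]))
yellow [ 0.67338062 11.8878285   9.0847236 ]
red [-5.00219937 11.88170871 -5.2929589 ]
```

View pics/w4.png

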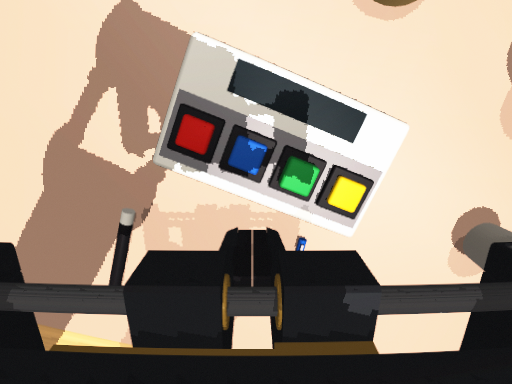

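View pics/s4.png

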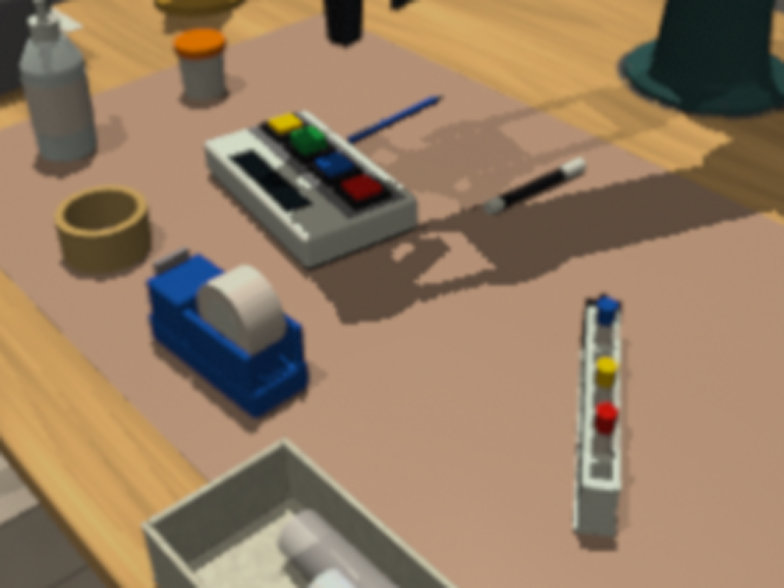

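The scene picture shows the red (362,187), blue (333,165) and yellow (285,124) keys down. Green (309,139) still stands up, and everything else is where it was. The arm is clear.

```bash
python3 -c "
from station import *
print(sign_off())"
```

```text
the job is handed in; nothing more can be done
None
```

I pressed the blue, yellow and red keys, in that order, and handed the job in at about 14.6 s. That is the order of the tube caps from the rack's black handle outward, and the top and scene cameras agree on it.

- **Presses:** each press ended firmly on the key's stop, with the TCP at 0.065 m (fingertips about 54 mm above the bench) and 17–18 N of upward force.
- **Last pictures:** the wrist and scene cameras show red, blue and yellow low in their surrounds and green still standing up. The tubes and the other things in the scene view look unmoved, and the arm was clear of everything.
- **Disagreements:** the cameras put the keys up to about 9 mm apart, most of all yellow seen from the scene camera. At first the networks also reported some keys and tubes in the wrong place. I worked from the colour centres in the top and wrist pictures instead, and no check failed.

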